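# Feed the cuvette case through a dry box's gravity flap

### The job

Put the black cuvette case away in the clear dry box without picking it up: with the fingertips push it sideways across the loading deck until it lies flat along the raised metal fence, then push it along the fence and through the orange gravity flap until it tips onto the roller track inside and rolls down to the end stop. Draw the fingers back out so that the flap drops fully shut behind the case. Do not lift the case off the deck, and leave the other things on the bench alone.

Things in the scene. Friction and masses are not known exactly. Their poses are not given: they have to be found in the camera images.
- dry_box: Clear acrylic dry box with white edges, fixed on the worktop, with a pale metal loading deck before its port. Origin on the worktop under the middle of the port's sill, in the front panel's outer face. x: along the track INTO the box, roughly to the robot's right; y: roughly away from the robot; z up. Box: x 0 to 186, y -146 to 56 mm; over the port a pane rises back 30 deg from x 0, z 118 to the roof, z 179
- deck (a point): Middle of the flat loading deck's top, z = 46 mm. The deck spans x -210 to 0 and y -146 to 56 mm in the dry box's frame; nothing stands on it but the case, the fence and the lead-in.
- fence (a point): Near end of the metal fence, on the face that looks at the case, at deck level. The fence is a straight upright strip, 24 mm high over the deck, on the deck's +y (far) side: face at y = 37 mm in the dry box's frame from x = -200 on into the box. Opposite it inside the port is a guide at y = -37 (track 74 wide), with a lead-in outside flaring from y -39 at x 0 to y -62 at x -28, equally high.
- port (a point): Middle of the port's sill (x = 0, y = 0, z = 46 mm in the dry box's frame). The port is 78 mm wide and 58 high over the deck; the header above it is 14 mm high, its face at x = 0. The deck goes on level inside to x = 57, then the rollers start. To tip the case onto them, the fingertips must go 15 to 20 mm past the face, below the header: fingers leaning some 30 to 45 deg, tips foremost, do so without the gripper meeting it.
- end_stop (a point): Rubber face of the end stop at the low end of the roller track, facing the port. The track slopes down at 12 deg from x = 58 mm at deck level; its grey rollers turn freely with a slight drag. Once the case's centre is past x = 58 (its rear end well past x = 10) it tips onto them and runs down to the stop by itself in 1 to 2 s, clear of the flap.
- flap (a joint): Orange flap with a black rubber lip that shuts the port: 84 wide, 59 high, 3 mm thick, 15 g, hinged at its upper edge on a pin along y (x 8.5, z 107 mm in the dry box's frame). Rad: 0 = hangs shut, grows as its lower edge swings into the box, stop at 1.45. No spring: its weight alone shuts it; under 1 N moves it. It opens only inwards; the case lifts it to about 1.1 and slides beneath it.
- case_center (a point): Centre (half-way up) of the closed black cuvette case: 68 mm along its own x, 96 mm along its own y, 36 mm high (z up), 0.1 to 0.2 kg. It lies flat on the deck on the fence's near side, skew, its own y roughly along the box's x (either sign). In the dry box's frame: flat along the fence its centre is at y = 3 mm, own y parallel to the box's x; at the end stop its centre is at x = 127 mm. 1 to 2 N slide it.
- vial_a: Sample vial with black cap, 27 mm across, 68 mm tall, standing on the worktop behind the deck's fence. Origin at the centre of its underside.
- vial_b: Sample vial like the first, on the left of the bench.
- vial_c: Sample vial like the first, on the left of the bench.
- glass_beaker: Glass beaker, 55 mm across, 71 mm tall, standing near the back of the bench. Origin at the centre of its underside.
- count_timer: White countdown timer lying flat, 68 x 68 x 21 mm, on the left of the bench. Origin under its middle.
- tip_box: Blue pipette tip box, 89 x 120 x 72 mm, on the left of the bench. Origin under its middle.
- blue_cap_0: Blue screw cap, 38 mm across, 18 mm high, on the left of the bench. Origin under its middle.
There are look-alikes about, which are no part of the job. There is more than one size of the part that bears case_center; the job needs the larger.

How it is judged:
By the outcome, as a careful person would: the job done as asked, in the order asked, and still so for the second after the job is handed in, with the robot touching nothing.
It also fails if it takes over 51 s, if anything falls off the work surface, if the arm or the gripper's body presses on something with over 40 N, if the wrist force passes 120 N, or if a joint passes its speed limit or range.

### The arm

A 7-joint arm with a two-finger parallel gripper is mounted at the origin on a cart in front of the work surface, level with it; the furniture and walls round the work are solid. World frame = base frame: x ahead of the robot, y to its left, z up, the work surface at z = 0. Lengths are in m, angles in rad, forces in N, time in s.
With the tool pointing down it reaches from about 0.425 to 0.875 m from the base axis. Payload 8.4 kg.
Tool frame: the origin (TCP) lies between the finger pads; the fingertips stand 14 mm ahead of it and the grasp point (between the pads) lies 5 mm behind it; z points along the fingers, y is the direction in which the jaws open and shut (so a half turn about z gives the same grasp; the last joint's range is limited). The gripper opens to 85 mm and grips with 20 to 120 N. Pads are 22 mm wide; open, the fingers measure 114 mm over their backs; the gripper's body (76 mm by 85 mm) begins 54 mm behind the grasp point. The pads swing forward as they close: fully open they stand 13 mm farther back than shut.
Start: joints at [-1.368, 0.333, 0.04, 1.465, -0.013, 1.343, -0.059], TCP at [0.193, 0.621, 0.212] pointing down, gripper open.
Joint ranges: [-2.58, 2.58], [-0.38, 2.09], [-1.3, 1.39], [0.25, 2.4], [-1.5, 4.64], [0.08, 2.09], [-2.65, 2.65]. Speed limits (rad/s): [2.22, 2.22, 2.79, 2.79, 3.14, 3.14, 3.14].

### API

Orientations are given as a unit quaternion [x, y, z, w].
In Python, from bench import * gives the robot as it stands.
- The arm moves only by the shell command python3 -m crank 'ROWS' [OPENING] [FORCE]. ROWS is JSON, a list that holds one entry, the list of rows, each a list of 6 numbers: the shift along the world's x, y, z scaled (see below), then the turn, a rotation vector about the world's x, y, z scaled (see below). In form: [[[tx, ty, tz, rx, ry, rz], ...]]. A call has 1 to 5 rows; each row is the pose to reach, as a shift and turn from the pose commanded when the call began, turning the shorter way round; what a row does not reach only later rows make up. The controller multiplies each number of a shift by 150 mm and each number of a turn by pi rad. A row lasts 1/8 s, in which the tool goes at most 62.5 mm and 10.7 degrees, less where a joint would pass 70% of its speed; a pose out of reach is approached as far as the arm can. A call with a number of a shift or a turn outside -1 to 1 is refused whole. A call with a gripper value outside its range is refused whole. OPENING is the gripper's target within -1 to 1 (shut at 1, half-way at 0, fully open at -1), set as the call begins (- or left out, the last holds). The fingers move at their own pace and stop on an object; FORCE is the grip in N (left out, the last holds). Time passes only in rows, so rows that repeat a pose let the fingers close. It gives the time, the measured TCP pose, the force and the opening at its end, in the units of the state.
- observe(): the state, without advancing time (a new reading comes with each control period).
- read_camera(name): name is "scene" or "top" or "wrist"; returns a dict with "img" (480x640x3 uint8, red, green, blue), "depth" (480x640 float32, m along the optical axis (not along the pixel's ray), 0 where there is no reading), "fx", "fy", "cx", "cy" (pixels), "k1" (the pictures are not rectified: a ray, as slopes to the right and down, at radius r is drawn at 1 + k1 r^2 times it, then the intrinsics apply), "rvec" (rotation vector, rad) and "tvec" (3), from world to camera coordinates, as OpenCV has them; the wrist camera has in their place "hand_eye" (4x4, takes a point from camera to tool coordinates, whose origin is the TCP and whose axes are the flange's). Camera axes: x right, y down, z forward; pixel columns grow to the right and rows downward; lengths in m; the calibration is good to about 2 mm. A picture is of the moment at which its call begins: read the wrist's pose just before it.
- job_done(): hands the job in, once; it reports no verdict.
Trained networks look in the newest picture that a camera, given by its name, has taken for a name from the list of things; names that differ only in an ending like _2 or _b are one class to them, and where a whole thing is asked for, a point or a joint stands for the part that bears it (a point fixed in the world has none). Each returns a list of dicts, best first, with "score" (0 to 1); they miss things now and then, are a little off and sometimes report something else, mostly with a low value. They report only what shows in the picture. A call takes as long as a camera call. They do not tell look-alikes from the thing itself.
- search_frame(name, camera): "xy" ([column, row] in pixels, amid what is visible of it).
- masks_of(name, camera): "mask" (480x640 bool, what is visible of it) and "xy" ([column, row] in pixels, amid what is visible of it).
The state is a dict: "time_s": time; "joints": joint angles; "qvel": joint speeds; "joint_torque": joint torques, N m; "position": TCP position; "tcp_rot": TCP orientation; "ft_force": force on the tool from outside, world axes, zero at the start; "wrist_torque": the same for the moment, N m; "grip_width": opening from 0.0 (shut) to 1.0 (fully open).
Only numpy, scipy, OpenCV 4.12 (cv2) and the standard library are available. Lean on these libraries where they do the work, as an engineer would, in place of code of your own. Each camera call takes 0.05 s, during which the arm holds its last target. There are 200 camera calls.

## Working session

There is one attempt and no reset: what is moved stays moved. The work goes in short steps, Python scripts to look and compute and a shell command to move; the robot and the scene stay as the last step left them, time stands still between calls to the robot, and variables do not carry over. Pictures are saved under pics/ and viewed, on a budget of 10 in all, crops included, one or two more only if the job needs it, and the job is handed in when it is done.

```bash
ls; mkdir -p pics; cat > h.py <<'E'
from bench import *
import numpy as np, cv2
from scipy.spatial.transform import Rotation as R
def pose(c):
    return cv2.Rodrigues(np.array(c["rvec"],float))[0], np.array(c["tvec"],float).ravel()
def cloud(c):
    # world xyz for every pixel (scene/top)
    v,u=np.mgrid[0:480,0:640].astype(float)
    K=np.array([[c["fx"],0,c["cx"]],[0,c["fy"],c["cy"]],[0,0,1]])
    p=cv2.undistortPoints(np.stack([u.ravel(),v.ravel()],1)[:,None],K,np.array([c["k1"],0,0,0.]))[:,0].reshape(480,640,2)
    d=c["depth"]; P=np.dstack([p*d[...,None],d])
    r,t=pose(c); return (P-t)@r
def proj(c,X):
    K=np.array([[c["fx"],0,c["cx"]],[0,c["fy"],c["cy"]],[0,0,1]])
    return cv2.projectPoints(np.array(X,float).reshape(-1,1,3),np.array(c["rvec"],float),np.array(c["tvec"],float),K,np.array([c["k1"],0,0,0.]))[0][:,0]
E
python3 - <<'E'
from h import *
ims=[]
for n in("scene","top"):
    c=read_camera(n); P=cloud(c); np.savez(f"{n}.npz",P=P,**{k:np.array(v) for k,v in c.items()})
    cv2.imwrite(f"pics/{n}0.png",c["img"][...,::-1])
    for t in("case_center","dry_box","flap","fence","port"):
        try:
            for m in masks_of(t,n)[:3]:
                q=P[m["mask"]&(c["depth"]>0)]
                print(n,t,round(m["score"],2),np.round(m["xy"]),m["mask"].sum(),np.round(np.median(q,0),3),np.round(np.percentile(q,[3,97],axis=0),3).tolist())
        except Exception as e: print(n,t,e)
print(observe())
E
```

```text
pics
scene case_center 0.67 [294. 334.] 1092 [ 0.334 -0.117  0.024] [[0.309, -0.147, 0.004], [0.37, -0.081, 0.028]]
scene case_center 0.6 [332. 238.] 1701 [ 0.534 -0.006  0.079] [[0.499, -0.048, 0.046], [0.59, 0.05, 0.084]]
scene case_center 0.5 [218. 229.] 340 [0.408 0.227 0.041] [[0.399, 0.221, 0.007], [0.422, 0.243, 0.069]]
scene dry_box 0.71 [256. 205.] 193 [0.553 0.277 0.016] [[0.537, 0.264, 0.001], [0.577, 0.304, 0.02]]
scene dry_box 0.69 [399. 264.] 18347 [ 0.505 -0.197  0.101] [[0.435, -0.302, 0.009], [0.675, 0.078, 0.18]]
scene fence 0.58 [398. 266.] 18236 [ 0.504 -0.197  0.101] [[0.435, -0.302, 0.01], [0.675, 0.078, 0.18]]
scene port 0.63 [399. 267.] 18354 [ 0.505 -0.197  0.101] [[0.434, -0.302, 0.009], [0.676, 0.076, 0.18]]
top case_center 0.95 [390. 333.] 656 [ 0.344 -0.11   0.025] [[0.315, -0.143, 0.001], [0.372, -0.076, 0.03]]
top case_center 0.94 [343. 245.] 1188 [0.548 0.001 0.082] [[0.51, -0.044, 0.074], [0.587, 0.046, 0.086]]
top dry_box 0.79 [401. 235.] 14644 [ 0.567 -0.13   0.132] [[0.453, -0.281, 0.043], [0.678, 0.088, 0.181]]
top fence 0.92 [401. 237.] 14891 [ 0
[... 168 characters left out ...]
]]
{'time_s': 0.6, 'joints': array([-1.36820017,  0.33316776,  0.03989043,  1.4653576 , -0.01338086,
        1.34330708, -0.05848201]), 'qvel': array([-0.00107258,  0.00021758,  0.00132911, -0.00028458,  0.00084334,
       -0.00045827, -0.00069071]), 'joint_torque': array([ 2.53929729e-04, -6.57966399e+01,  1.36344507e+00, -4.05652392e+01,
        1.68141135e-02,  3.09777613e-03,  7.78587861e-06]), 'position': array([0.19321198, 0.62061069, 0.2124494 ]), 'tcp_rot': array([1.50325424e-01, 9.88636570e-01, 1.25410740e-05, 4.39340869e-06]), 'ft_force': array([-0.15252911, -0.21445884,  0.17389158]), 'wrist_torque': array([-0.00287001,  0.07512321,  0.02654116]), 'grip_width': 0.9978409949783201}
```

```bash
python3 - <<'E'
from h import *
a=np.load("scene.npz"); b=np.load("top.npz")
i1=a["img"][120:400,180:580]; i2=b["img"][120:400,230:630]
o=np.vstack([i1,i2])[...,::-1]; cv2.imwrite("pics/both.png",o)
P=b["P"]; 
# deck top plane region z~46
m=(abs(P[...,2]-.046)<.006)&(P[...,0]>.38)&(P[...,0]<.75)&(abs(P[...,1])<.35)&(b["depth"]>0)
m=cv2.morphologyEx(m.astype(np.uint8),cv2.MORPH_OPEN,np.ones((3,3)))
n,l,s,_=cv2.connectedComponentsWithStats(m)
for k in range(1,n):
    if s[k,4]>150:
        q=P[l==k]; r=cv2.minAreaRect(q[:,:2].astype(np.float32)*1000); print("deck",s[k],np.round(np.median(q,0),3),r)
q=P[(abs(P[...,2]-.082)<.006)&(P[...,0]>.49)&(P[...,0]<.61)&(P[...,1]>-.06)&(P[...,1]<.06)]
r=cv2.minAreaRect(q[:,:2].astype(np.float32)*1000);print("case top",len(q),q.mean(0),r,cv2.boxPoints(r).tolist())
q=P[(abs(P[...,2]-.179)<.005)&(P[...,0]>.38)&(P[...,0]<.75)&(abs(P[...,1])<.4)]
r=cv2.minAreaRect(q[:,:2].astype(np.float32)*1000);print("roof",len(q),r,cv2.boxPoints(r).tolist())
q=P[(abs(P[...,2]-.070)<.004)&(P[...,0]>.58)&(P[...,0]<.70)&(P[...,1]>-.15)&(P[...,1]<.12)]
print("fence",len(q)); f=cv2.fitLine(q[:,:2].astype(np.float32),cv2.DIST_HUBER,0,.01,.01).ravel();print(f,np.percentile(q,[2,98],axis=0))
for c,n in((a,"scene"),(b,"top")): print(n,-pose(c)[0].T@pose(c)[1])
E
```

```text
deck [ 293  208  104   95 5358] [ 0.518 -0.013  0.046] ((541.713623046875, -6.556121826171875), (200.9636993408203, 217.8823699951172), 13.88194751739502)
case top 1167 [0.54916791 0.00291809 0.08173626] ((548.9326171875, 2.6440277099609375), (69.80168151855469, 95.50447082519531), 24.946678161621094) [[497.1473083496094, 31.22072410583496], [537.4287109375, -55.37324523925781], [600.7178955078125, -25.932668685913086], [560.4365234375, 60.66130065917969]]
roof 3963 ((693.1822509765625, -77.88275146484375), (580.9708251953125, 208.50299072265625), 60.357704162597656) [[458.90484619140625, -278.791259765625], [640.1210327148438, -381.9134521484375], [927.4596557617188, 123.0257568359375], [746.2434692382812, 226.14794921875]]
fence 260
[ 0.27482817 -0.9614934   0.62397885  0.01964595] [[ 0.60153907 -0.08216041  0.06644372]
 [ 0.69888905  0.10274717  0.0735224 ]]
scene [-0.16542867 -0.7265047   0.79845915]
top [0.38287403 0.02049456 1.24760023]
```

View pics/both.png

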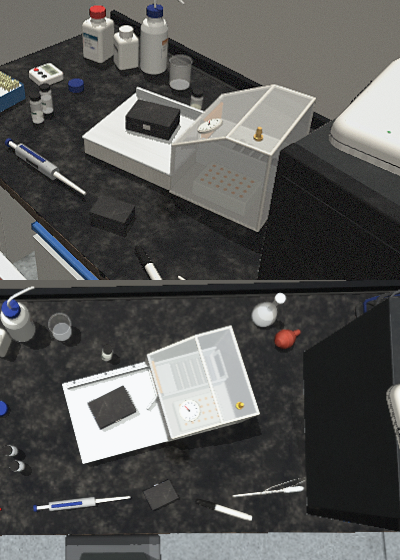

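```bash
cat > fit.py <<'E'
from h import *
from scipy.optimize import least_squares
b=np.load("top.npz");P=b["P"];g=cv2.cvtColor(b["img"],cv2.COLOR_RGB2GRAY)
def W(p,X):
    c,s=np.cos(p[2]),np.sin(p[2]); X=np.array(X,float)
    # p[2]: angle of box y axis from world x
    return np.c_[p[0]+X[:,0]*s+X[:,1]*c, p[1]-X[:,0]*c+X[:,1]*s, X[:,2]]
gx=cv2.GaussianBlur(g.astype(float),(3,3),0)
def samp(A): return cv2.remap(gx.astype(np.float32),A[:,0].astype(np.float32)[:,None],A[:,1].astype(np.float32)[:,None],cv2.INTER_LINEAR)[:,0]
# outer deck edges: find the dark->bright crossing along box normals
def edges(p):
    out=[]
    for kind,t in [("l",y) for y in np.arange(-140,25,6)]+[("f",x) for x in np.arange(-200,-35,6)]:
        d=np.arange(-15,15.1,.5)
        X=np.array([[-210+e,t,46] if kind=="l" else [t,-146+e,46] for e in d])/1000
        v=samp(proj(b,W(p,X))); k=np.argmax(np.gradient(cv2.GaussianBlur(v[:,None],(1,9),0)[:,0])); out.append((kind,t,X[k]))
    return out
p=np.array([.572,-.11,np.radians(13.9)])
q=P[(abs(P[...,2]-.046)<.006)&(P[...,0]>.4)&(P[...,0]<.7)&(P[...,1]>-.1)&(P[...,1]<.15)]
# init: left edge from deck rect
r=((541.7,-6.56)); c,s=np.cos(p[2]),np.sin(p[2])
p[:2]=np.array(r)/1000-np.array([-.105*s-.045*c, .105*c-.045*s])
for it in range(6):
    e=edges(p); E=np.array([x[2] for x in e]); Wp=W(p,E); kk=np.array([x[0]=="l" for x in e])
    def res(v):
        c,s=np.cos(v[2]),np.sin(v[2]); d=Wp[:,:2]-v[:2]
        X=d@[s,-c]; Y=d@[c,s]
        return np.where(kk,X+.210,Y+.146)*1000
    f=least_squares(res,p,loss="soft_l1",x_scale=[.001,.001,.01]); p=f.x
print("box",p,np.degrees(p[2]),"rms",np.median(abs(res(p))))
def toB(Q):
    c,s=np.cos(p[2]),np.sin(p[2]); d=Q[...,:2]-p[:2]
    return np.stack([d@[s,-c],d@[c,s],Q[...,2]],-1)*1000
B=toB(P)
m=(B[...,2]>64)&(B[...,2]<76)&(B[...,0]>-205)&(B[...,0]<-20)&(B[...,1]>25)&(B[...,1]<60)
print("fence ext",np.percentile(B[m],[2,50,98],axis=0).round(1).tolist())
mm=(abs(B[...,2]-82)<6)&(B[...,0]>-200)&(B[...,0]<-20)&(abs(B[...,1])<80)&(g<110)
r=cv2.minAreaRect(B[mm][:,:2].astype(np.float32)); print("case box frame",r,cv2.boxPoints(r).round(1).tolist(), np.median(B[mm][:,2]))
np.save("box.npy",p)
im=b["img"][...,::-1].copy()
L=[[-210,-146,46],[0,-146,46],[0,56,46],[-210,56,46],[-210,-146,46]]
F=[[-200,37,46],[0,37,46],[0,37,70],[-200,37,70],[-200,37,46]]
G=[[0,-39,70],[-28,-62,70]];T=[[35,-146,179],[186,-146,179],[186,56,179],[35,56,179],[35,-146,179]]
bp=[[x,y,82] for x,y in cv2.boxPoints(r)]; bp.append(bp[0])
Z=3;im=cv2.resize(im[180:370,280:500],None,fx=Z,fy=Z)
for l,col in((L,(0,255,0)),(F,(0,0,255)),(G,(255,0,0)),(T,(255,0,255)),(bp,(0,255,255))):
    a=((proj(b,W(p,np.array(l)/1000.))-[280,180]+.5)*Z).astype(np.int32); cv2.polylines(im,[a],False,col,1)
cv2.imwrite("pics/fit.png",im)
E
python3 fit.py
```

```text
box [ 0.61101816 -0.09397884  0.24679266] 14.140177957043827 rms 0.06079359780795934
fence ext [[-195.7, 36.2, 64.4], [-109.0, 39.0, 69.4], [-24.6, 42.5, 74.5]]
case box frame ((-108.98335266113281, -36.309329986572266), (94.56636810302734, 67.55426788330078), 11.046738624572754) [[-161.89999389648438, -12.199999809265137], [-148.89999389648438, -78.5], [-56.099998474121094, -60.400001525878906], [-69.0, 5.900000095367432]] 81.74050602300294
```

View pics/fit.png

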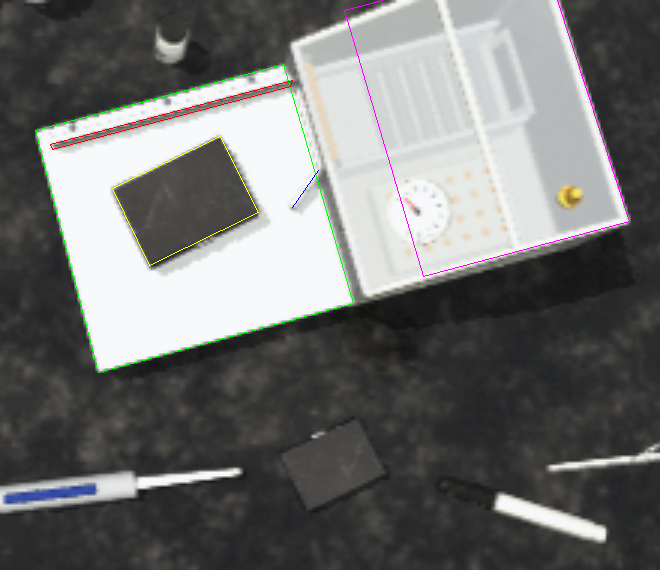

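```bash
python3 -m crank '[[[1,-0.9,0,0,0,0.174],[1,-0.9,0,0,0,0.174],[1,-0.9,0,0,0,0.174],[1,-0.9,0,0,0,0.174]]]' 0 20
python3 -m crank '[[[0.8,-1,0,0,0,0],[0.8,-1,0,0,0,0],[0.8,-1,0,0,0,0],[0.8,-1,0,0,0,0]]]'
python3 -m crank '[[[0.1,-1,0,0,0,0],[0.1,-1,0,0,0,0],[0.1,-1,0,0,0,0]]]'
python3 -m crank '[[[0,-1,0,0,0,0],[0,-1,0,0,0,0],[0,-1,0,0,0,0]]]'
cat > st.py <<'E'
from h import *
p=np.load("box.npy");s=observe();c,sn=np.cos(p[2]),np.sin(p[2]);d=s["position"][:2]-p[:2]
r=R.from_quat(s["tcp_rot"]).as_matrix()
B=np.array([[sn,-c,0],[c,sn,0],[0,0,1]])
t=s["position"]+.014*r[:,2]
tb=B@(t-[p[0],p[1],0])*1000
print("t",s["time_s"],"tcp",s["position"].round(4),"box",(d@[sn,-c]*1000).round(1),(d@[c,sn]*1000).round(1),"tip box",tb.round(1),"F box",(B@s["ft_force"]).round(1),"w",round(s["grip_width"],2))
print("tool y,z in box",(B@r[:,1]).round(3),(B@r[:,2]).round(3),"joints",s["joints"].round(2))
E
python3 st.py
```

```text
time_s: 1.1
position: [0.3475, 0.482, 0.2128]
tcp_rot: [-0.12, 0.993, -0.0, 0.001]
ft_force: [-0.3, -0.4, 0.0]
grip_width: 0.5
time_s: 1.6
position: [0.4665, 0.3311, 0.2128]
tcp_rot: [-0.118, 0.993, -0.001, 0.001]
ft_force: [-0.0, 0.8, -0.6]
grip_width: 0.498
time_s: 1.98
position: [0.4783, 0.1831, 0.2128]
tcp_rot: [-0.12, 0.993, 0.0, 0.0]
ft_force: [-0.8, 1.2, 1.1]
grip_width: 0.495
time_s: 2.35
position: [0.4781, 0.0331, 0.2128]
tcp_rot: [-0.12, 0.993, 0.0, 0.0]
ft_force: [0.4, 1.0, 0.2]
grip_width: 0.503
t 2.35 tcp [0.4781 0.0331 0.2128] box -155.8 -97.9 tip box [-155.8  -97.9  198.8] F box [-0.8  0.7  0.2] w 0.5
tool y,z in box [-1.     0.006  0.   ] [-0.     0.001 -1.   ] joints [-0.59 -0.04  0.42  1.88  0.01  1.29  1.64]
```

```bash
python3 -m crank '[[[0,-0.3,0,0,0,0],[0,-0.3,-0.4,0,0,0],[0,-0.3,-0.7,0,0,0],[0,-0.3,-0.97,0,0,0],[0,-0.3,-0.97,0,0,0]]]'; python3 st.py
python3 - <<'E'
from h import *
for n in("scene","wrist"):
    c=read_camera(n); cv2.imwrite(f"pics/{n}1.png",c["img"][...,::-1])
a=cv2.imread("pics/scene1.png")[120:360,180:500];b=cv2.imread("pics/wrist1.png")
cv2.imwrite("pics/v1.png",np.hstack([cv2.resize(a,(400,300)),cv2.resize(b,(400,300))]))
E
```

```text
time_s: 2.98
position: [0.4761, -0.0086, 0.0649]
tcp_rot: [-0.122, 0.992, -0.0, -0.003]
ft_force: [-0.3, 0.1, -0.1]
grip_width: 0.502
t 2.975 tcp [ 0.4761 -0.0086  0.0649] box -115.8 -110.0 tip box [-115.8 -110.    50.9] F box [-0.1 -0.2 -0.1] w 0.5
tool y,z in box [-1.     0.002  0.   ] [-0.    -0.005 -1.   ] joints [-0.52  0.12  0.48  2.06 -0.07  0.97  1.81]
```

View pics/v1.png

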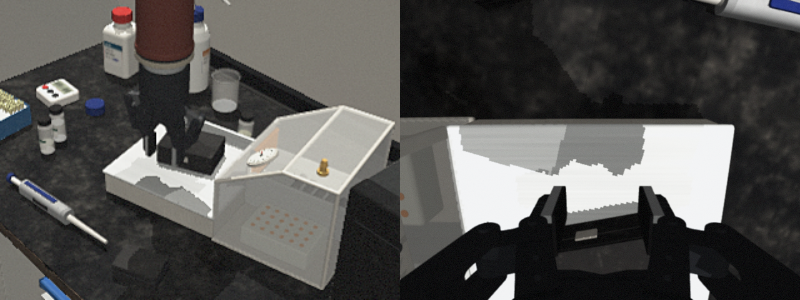

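```bash
python3 -m crank '[[[0.065,0.016,0,0,0,0],[0.13,0.033,0,0,0,0],[0.19,0.049,0,0,0,0],[0.26,0.065,0,0,0,0],[0.32,0.081,0,0,0,0]]]'; python3 st.py
python3 -m crank '[[[0.032,0.008,0,0,0,0],[0.065,0.016,0,0,0,0],[0.09,0.024,0,0,0,0],[0.09,0.024,0,0,0,0]]]'; python3 st.py
```

```text
time_s: 3.7
position: [0.527, 0.0029, 0.0669]
tcp_rot: [-0.122, 0.993, -0.0, -0.0]
ft_force: [0.2, -0.6, -0.6]
grip_width: 0.502
t 3.7 tcp [0.527  0.0029 0.0669] box -114.5 -57.8 tip box [-114.5  -57.8   52.9] F box [ 0.6  0.1 -0.6] w 0.5
tool y,z in box [-1.     0.002 -0.   ] [ 0. -0. -1.] joints [-0.51  0.23  0.47  1.95 -0.12  0.99  1.84]
time_s: 4.2
position: [0.5398, 0.0064, 0.0669]
tcp_rot: [-0.122, 0.993, -0.0, -0.0]
ft_force: [-1.0, 0.1, 0.2]
grip_width: 0.5
t 4.2 tcp [0.5398 0.0064 0.0669] box -114.7 -44.5 tip box [-114.7  -44.5   52.9] F box [-0.4 -0.9  0.2] w 0.5
tool y,z in box [-1.     0.002 -0.   ] [ 0. -0. -1.] joints [-0.51  0.25  0.47  1.92 -0.13  1.    1.84]
```

Continue in small steps until contact force shows, then check from the top.

```bash
python3 -m crank '[[[0.014,0.0035,0,0,0,0],[0.014,0.0035,0,0,0,0]]]'; python3 -m crank '[[[0.014,0.0035,0,0,0,0],[0.014,0.0035,0,0,0,0]]]'; python3 st.py
cat > case.py <<'E'
from h import *
import sys
p=np.load("box.npy");c=read_camera("top");P=cloud(c);g=cv2.cvtColor(c["img"],cv2.COLOR_RGB2GRAY)
cs,s=np.cos(p[2]),np.sin(p[2]);d=P[...,:2]-p[:2];B=np.stack([d@[s,-cs],d@[cs,s],P[...,2]],-1)*1000
m=(abs(B[...,2]-82)<5)&(B[...,0]>-215)&(B[...,0]<0)&(abs(B[...,1])<70)&(g<110)
if m.sum()>20:
    r=cv2.minAreaRect(B[m][:,:2].astype(np.float32));print("case",m.sum(),np.round(cv2.boxPoints(r),1).tolist())
cv2.imwrite(sys.argv[1],np.vstack([cv2.resize(c["img"][180:370,280:500,::-1],(660,570))]))
E
python3 case.py pics/t2.png
```

```text
time_s: 4.45
position: [0.5419, 0.0069, 0.067]
tcp_rot: [-0.122, 0.993, 0.0, 0.0]
ft_force: [0.3, -0.8, -0.5]
grip_width: 0.498
time_s: 4.7
position: [0.544, 0.0075, 0.0669]
tcp_rot: [-0.122, 0.993, -0.0, 0.0]
ft_force: [-0.1, -0.2, 0.6]
grip_width: 0.499
t 4.7 tcp [0.544  0.0075 0.0669] box -114.7 -40.2 tip box [-114.7  -40.2   52.9] F box [ 0.2 -0.2  0.6] w 0.5
tool y,z in box [-1.     0.002 -0.   ] [ 0.  0. -1.] joints [-0.5   0.26  0.47  1.91 -0.14  1.    1.84]
```

View pics/t2.png

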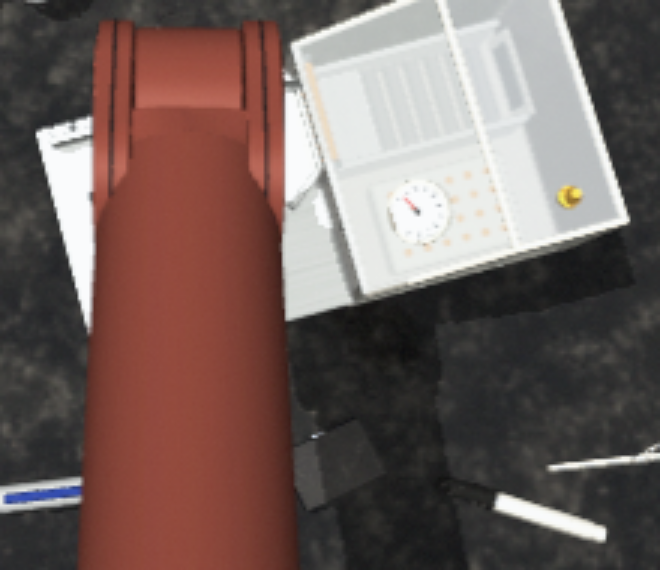

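```bash
for i in 1; do python3 -m crank '[[[0.013,0.0033,0,0,0,0],[0.013,0.0033,0,0,0,0]]]'; python3 st.py; python3 -m crank '[[[0.01,0.0025,0,0,0,0],[0.01,0.0025,0,0,0,0]]]'; python3 st.py; done
cat > sc.py <<'E'
from h import *
p=np.load("box.npy");c=read_camera("scene");P=cloud(c);g=cv2.cvtColor(c["img"],cv2.COLOR_RGB2GRAY)
cs,s=np.cos(p[2]),np.sin(p[2]);d=P[...,:2]-p[:2];B=np.stack([d@[s,-cs],d@[cs,s],P[...,2]],-1)*1000
m=(abs(B[...,2]-82)<4)&(B[...,0]>-215)&(B[...,0]<0)&(abs(B[...,1])<70)&(g<110)
print(m.sum(),np.percentile(B[m],[1,50,99],axis=0).round(1).tolist())
import sys;cv2.imwrite(sys.argv[1],cv2.resize(c["img"][160:320,240:480,::-1],(720,480)))
E
python3 sc.py pics/s3.png
```

```text
time_s: 5.0
position: [0.546, 0.008, 0.0669]
tcp_rot: [-0.122, 0.993, -0.0, 0.0]
ft_force: [0.8, 0.1, 0.4]
grip_width: 0.499
t 5.0 tcp [0.546  0.008  0.0669] box -114.7 -38.1 tip box [-114.7  -38.1   52.9] F box [0.1 0.8 0.4] w 0.5
tool y,z in box [-1.     0.002 -0.   ] [ 0.  0. -1.] joints [-0.5   0.26  0.47  1.91 -0.14  1.    1.84]
time_s: 5.25
position: [0.5475, 0.0083, 0.0669]
tcp_rot: [-0.122, 0.993, -0.0, 0.0]
ft_force: [-0.3, 0.6, -0.2]
grip_width: 0.498
t 5.25 tcp [0.5475 0.0083 0.0669] box -114.7 -36.6 tip box [-114.7  -36.6   52.9] F box [-0.7 -0.1 -0.2] w 0.5
tool y,z in box [-1.     0.002 -0.   ] [ 0.  0. -1.] joints [-0.5   0.27  0.47  1.9  -0.14  1.    1.84]
711 [[-155.7, -69.3, 78.3], [-104.1, -43.3, 81.4], [-61.1, -0.3, 84.3]]
```

View pics/s3.png

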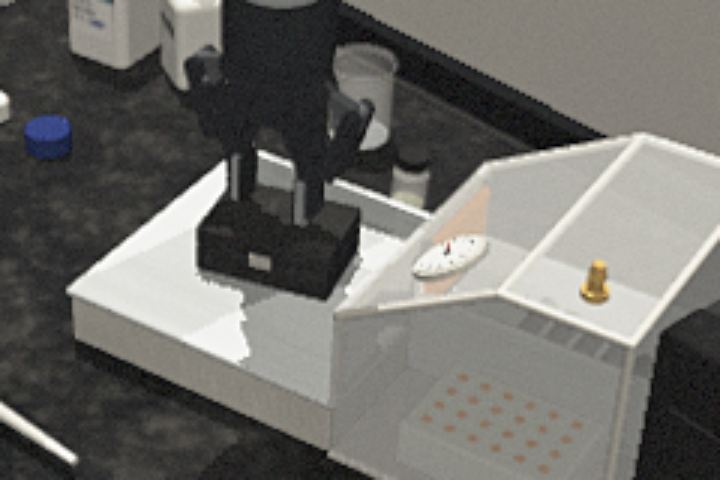

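```bash
python3 - <<'E'
from h import *
p=np.load("box.npy");cs,s=np.cos(p[2]),np.sin(p[2])
c=read_camera("scene");P=cloud(c);d=P[...,:2]-p[:2];B=np.stack([d@[s,-cs],d@[cs,s],P[...,2]],-1)*1000
print("fingers & case, column lists (picture px -> box xyz)")
for X,Y in((240,185),(240,195),(240,205),(240,215),(240,225),(305,190),(305,205),(305,218),(305,226),(305,232),(260,260),(205,235),(355,215),(300,285),(270,210),(340,200)):
    u,v=240+X/3,160+Y/3; print((X,Y),B[int(v),int(u)].round(1))
E
```

```text
fingers & case, column lists (picture px -> box xyz)
(240, 185) [-138.2  -45.   103.4]
(240, 195) [-138.5  -44.3   93. ]
(240, 205) [-141.8  -39.    81.2]
(240, 215) [-134.8  -49.6   82.5]
(240, 225) [-128.2  -59.5   80.8]
(305, 190) [-88.1 -45.  117.8]
(305, 205) [-89.  -42.7 104.1]
(305, 218) [-88.7 -42.5  94.2]
(305, 226) [-93.  -34.8  80.5]
(305, 232) [-87.7 -43.5  82.8]
(260, 260) [-107.2  -68.8   67.3]
(205, 235) [-145.8  -77.1   76.5]
(355, 215) [-69.1  -7.5  84.3]
(300, 285) [-76.3 -63.8  54.6]
(270, 210) [-120.1  -34.4   82.1]
(340, 200) [-106.7   37.6   56.5]
```

```bash
cat > wr.py <<'E'
from h import *
p=np.load("box.npy");cs,s=np.cos(p[2]),np.sin(p[2])
o=observe();c=read_camera("wrist")
v,u=np.mgrid[0:480,0:640].astype(float)
K=np.array([[c["fx"],0,c["cx"]],[0,c["fy"],c["cy"]],[0,0,1]])
q=cv2.undistortPoints(np.stack([u.ravel(),v.ravel()],1)[:,None],K,np.array([c["k1"],0,0,0.]))[:,0].reshape(480,640,2)
P=np.dstack([q*c["depth"][...,None],c["depth"]]);H=np.array(c["hand_eye"])
T=P@H[:3,:3].T+H[:3,3]
Wd=T@R.from_quat(o["tcp_rot"]).as_matrix().T+o["position"]
d=Wd[...,:2]-p[:2];B=np.stack([d@[s,-cs],d@[cs,s],Wd[...,2]],-1)*1000
g=c["img"].mean(2)
cv2.imwrite("pics/w.png",c["img"][...,::-1])
ok=c["depth"]>0
for r in range(160,480,40):
    print(r,[tuple(B[r,k].round().astype(int).tolist())+(int(T[r,k,2]*1000),int(g[r,k])) for k in range(60,640,104)])
E
python3 wr.py
```

```text
160 [(-3, -95, 52, 14, 84), (-46, -94, 46, 20, 147), (-91, -94, 46, 21, 149), (-137, -93, 44, 22, 204), (-182, -94, 46, 20, 205), (-258, -91, -1, 67, 20)]
200 [(-2, -79, 56, 10, 84), (-44, -76, 46, 21, 150), (-91, -76, 45, 21, 118), (-136, -77, 52, 14, 12), (-184, -76, 45, 21, 214), (-262, -68, -2, 68, 20)]
240 [(-3, -62, 62, 5, 83), (-42, -58, 45, 21, 148), (-95, -67, 80, -13, 17), (-133, -68, 82, -14, 12), (-186, -57, 45, 21, 212), (-266, -44, -1, 68, 32)]
280 [(-3, -46, 67, 0, 72), (-39, -38, 45, 22, 224), (-94, -52, 80, -13, 11), (-134, -52, 81, -13, 22), (-188, -38, 44, 22, 227), (-271, -19, -2, 68, 31)]
320 [(4, -25, 62, 5, 49), (-38, -17, 46, 21, 223), (-94, -35, 81, -13, 34), (-134, -35, 80, -12, 23), (-190, -17, 45, 21, 223), (-277, 8, -3, 70, 28)]
360 [(5, -6, 66, 1, 47), (-35, 5, 46, 20, 221), (-93, -17, 80, -13, 36), (-135, -17, 81, -13, 40), (-192, 5, 46, 21, 223), (-282, 36, -2, 68, 41)]
400 [(4, 9, 74, -7, 49), (-76, -44, 142, -74, 12), (-87, 29, 45, 21, 212), (-140, 29, 45, 21, 207), (-153, -43, 141, -74, 13), (-173, -50, 151, -83, 12)]
440 [(-64, -50, 164, -97, 4), (-74, -31, 142, -74, 17), (-104, -48, 160, -93, 15), (-125, -48, 160, -93, 3), (-157, -27, 137, -70, 53), (-165, -50, 164, -97, 12)]
```

View pics/w.png

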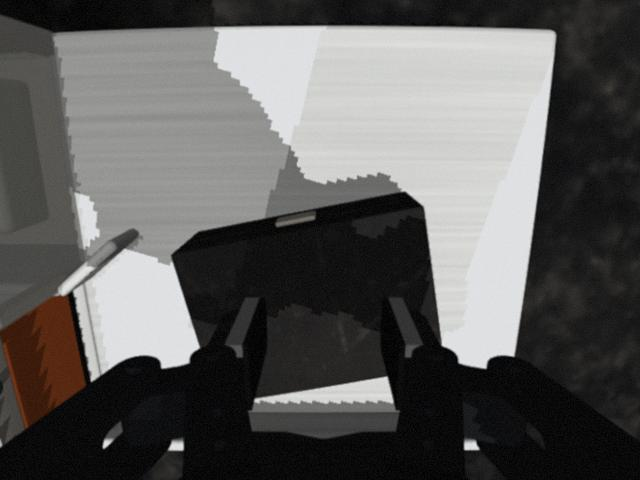

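```bash
cat >> wr.py <<'E'
print("fingers")
for r,k in((300,252),(310,245),(330,240),(300,395),(310,403),(330,410),(345,258),(345,392)): print((r,k),(T[r,k]*1000).round(1),B[r,k].round(1))
m=ok&(abs(T[...,0])<.02)&(abs(T[...,1])<.05)&(T[...,2]>-.06)&(B[...,2]>85)
print(m.sum(),np.percentile(T[m]*1000,[1,50,99],axis=0).round(1).tolist())
E
python3 wr.py | sed -n '/fingers/,$p'
```

```text
fingers
(300, 252) [ 12.1 -24.5 -26. ] [-90.2 -48.9  92.9]
(310, 245) [ 12.6 -25.3 -35.1] [-89.4 -49.4 102. ]
(330, 240) [ 12.4 -24.4 -48.7] [-90.3 -49.2 115.6]
(300, 395) [ 12.9  25.6 -27.7] [-140.3  -49.7   94.6]
(310, 403) [ 12.7  27.  -35.4] [-141.7  -49.4  102.3]
(330, 410) [ 12.3  26.7 -48.5] [-141.5  -49.   115.4]
(345, 258) [  2.5 -20.7 -40.4] [-94.  -39.3 107.3]
(345, 392) [  5.1  22.3 -44.7] [-137.   -41.8  111.6]
6447 [[-9.0, -33.5, -59.4], [8.5, 21.7, -45.4], [13.1, 34.9, -22.1]]
```

```bash
sed -i 's/+.014\*r/-.0212*r/' st.py
python3 -m crank '[[[0,0,0.07,0,0,0],[-0.25,-0.06,0.07,0,0,0],[-0.485,-0.122,0.07,0,0,0],[-0.485,-0.122,0.07,0,0,0]]]'
python3 -m crank '[[[0,0,-0.15,0,0,0],[0,0,-0.29,0,0,0],[0,0,-0.29,0,0,0]]]'; python3 st.py
python3 -m crank '[[[0.065,0.016,0,0,0,0],[0.13,0.033,0,0,0,0],[0.19,0.049,0,0,0,0],[0.26,0.065,0,0,0,0],[0.26,0.065,0,0,0,0]]]'; python3 st.py;  python3 sc.py pics/s4.png
```

```text
time_s: 5.95
position: [0.4729, -0.0106, 0.078]
tcp_rot: [-0.122, 0.993, 0.001, -0.0]
ft_force: [1.0, -0.8, -0.3]
grip_width: 0.498
time_s: 6.32
position: [0.4745, -0.01, 0.0334]
tcp_rot: [-0.122, 0.993, -0.0, -0.001]
ft_force: [-0.2, 0.2, 0.7]
grip_width: 0.496
t 6.325 tcp [ 0.4745 -0.01    0.0334] box -114.8 -111.9 tip box [-114.8 -111.8   54.6] F box [-0.3 -0.1  0.7] w 0.5
tool y,z in box [-1.     0.002 -0.   ] [ 0.    -0.002 -1.   ] joints [-0.52  0.17  0.48  2.1  -0.1   0.9   1.84]
time_s: 6.95
position: [0.5146, -0.0001, 0.034]
tcp_rot: [-0.122, 0.992, -0.0, 0.0]
ft_force: [-1.0, -1.1, 0.2]
grip_width: 0.502
t 6.95 tcp [ 5.146e-01 -1.000e-04  3.400e-02] box -114.6 -70.6 tip box [-114.6  -70.6   55.2] F box [ 0.8 -1.2  0.2] w 0.5
tool y,z in box [-1.     0.002 -0.001] [ 0.001  0.001 -1.   ] joints [-0.51  0.25  0.47  2.01 -0.14  0.92  1.86]
410 [[-152.8, -67.5, 78.2], [-77.2, -34.3, 81.3], [-57.7, 8.5, 85.1]]
```

```bash

python3 -m crank '[[[0.04,0.01,0,0,0,0],[0.08,0.02,0,0,0,0],[0.12,0.03,0,0,0,0],[0.155,0.039,0,0,0,0],[0.155,0.039,0,0,0,0]]]'; python3 st.py
python3 -m crank '[[[0.013,0.0033,0,0,0,0],[0.013,0.0033,0,0,0,0]]]'; python3 st.py;  python3 sc.py pics/s5.png; python3 wr.py >/dev/null; python3 -c "
import cv2,numpy as np
cv2.imwrite('pics/v5.png',np.hstack([cv2.resize(cv2.imread('pics/s5.png'),(400,300)),cv2.resize(cv2.imread('pics/w.png'),(400,300))]))"
```

```text
time_s: 7.62
position: [0.5374, 0.0057, 0.034]
tcp_rot: [-0.122, 0.993, -0.0, 0.0]
ft_force: [0.0, -0.4, 0.3]
grip_width: 0.507
t 7.625 tcp [0.5374 0.0057 0.034 ] box -114.6 -47.0 tip box [-114.6  -47.    55.2] F box [ 0.4 -0.1  0.3] w 0.51
tool y,z in box [-1.     0.002 -0.   ] [ 0.  0. -1.] joints [-0.5   0.29  0.47  1.95 -0.16  0.93  1.86]
time_s: 7.88
position: [0.5389, 0.006, 0.034]
tcp_rot: [-0.122, 0.993, -0.0, 0.0]
ft_force: [-0.7, 0.1, -0.0]
grip_width: 0.501
t 7.875 tcp [0.5389 0.006  0.034 ] box -114.6 -45.5 tip box [-114.6  -45.5   55.2] F box [-0.3 -0.7 -0. ] w 0.5
tool y,z in box [-1.     0.002 -0.   ] [ 0.  0. -1.] joints [-0.5   0.3   0.47  1.95 -0.16  0.93  1.86]
440 [[-151.9, -57.2, 78.1], [-80.2, -17.5, 81.2], [-58.0, 31.1, 85.3]]
```

View pics/v5.png

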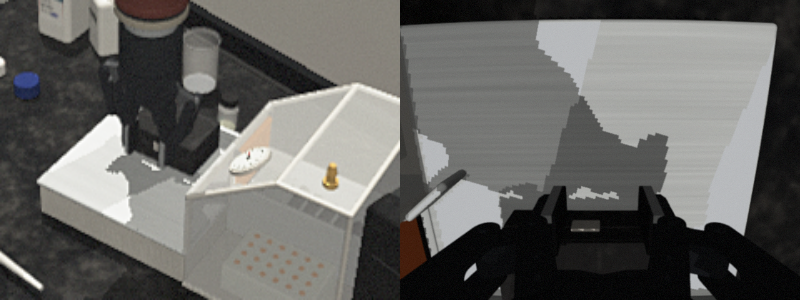

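```bash

python3 -m crank '[[[0.013,0.0033,0,0,0,0],[0.013,0.0033,0,0,0,0]]]'; python3 st.py|head -1; python3 -m crank '[[[0.01,0.0025,0,0,0,0],[0.01,0.0025,0,0,0,0]]]'; python3 st.py|head -1;python3 sc.py pics/s6.png
```

```text
time_s: 8.22
position: [0.5409, 0.0066, 0.0339]
tcp_rot: [-0.122, 0.993, -0.0, 0.0]
ft_force: [-0.9, -0.3, 0.7]
grip_width: 0.502
t 8.225 tcp [0.5409 0.0066 0.0339] box -114.6 -43.5 tip box [-114.6  -43.5   55.1] F box [ 0.  -0.9  0.7] w 0.5
time_s: 8.48
position: [0.5416, 0.0067, 0.0338]
tcp_rot: [-0.122, 0.993, -0.0, -0.001]
ft_force: [-4.8, -1.3, 4.4]
grip_width: 0.5
t 8.475 tcp [0.5416 0.0067 0.0338] box -114.6 -42.7 tip box [-114.6  -42.7   55. ] F box [ 0.1 -5.   4.4] w 0.5
427 [[-150.3, -54.5, 78.2], [-80.5, -12.3, 81.3], [-58.2, 33.7, 85.4]]
```

```bash

python3 -m crank '[[[-0.16,-0.04,0,0,0,0],[-0.16,-0.04,0.2,0,0,0],[-0.16,-0.04,0.6,0,0,0],[-0.16,-0.04,0.95,0,0,0]]]' >/dev/null
python3 -m crank '[[[0,0.1,0.3,0,0,-0.05],[0,0.3,0.3,0,0,-0.1],[0,0.6,0.3,0,0,-0.17],[0,0.6,0.3,0,0,-0.22],[0,0.6,0.3,0,0,-0.25]]]' 0.5 >/dev/null
python3 -m crank '[[[0,0,0,0,0,-0.06],[0,0,0,0,0,-0.12],[0,0,0,0,0,-0.18],[0,0,0,0,0,-0.25],[0,0,0,0,0,-0.25]]]'; python3 st.py
python3 -m crank '[[[0,0,0,-0.054,-0.0136,0],[0,0,0,-0.108,-0.027,0],[0,0,0,-0.162,-0.041,0],[0,0,0,-0.2155,-0.0543,0],[0,0,0,-0.2155,-0.0543,0]]]'; python3 st.py;python3 case.py pics/t6.png
```

```text
time_s: 10.28
position: [0.5186, 0.0911, 0.2215]
tcp_rot: [0.616, 0.788, 0.0, 0.0]
ft_force: [-0.3, 0.5, 0.5]
grip_width: 0.249
t 10.275 tcp [0.5186 0.0911 0.2215] box -202.0 -44.5 tip box [-202.   -44.5  242.7] F box [-0.5 -0.2  0.5] w 0.25
tool y,z in box [0.003 1.    0.001] [-0.     0.001 -1.   ] joints [-0.71  0.07  0.48  1.77 -0.03  1.31  0.02]
time_s: 10.9
position: [0.5172, 0.0943, 0.2192]
tcp_rot: [0.574, 0.744, -0.212, 0.27]
ft_force: [0.0, -0.6, 0.4]
grip_width: 0.249
t 10.9 tcp [0.5172 0.0943 0.2192] box -205.5 -45.0 tip box [-219.2  -45.   235.4] F box [ 0.6 -0.1  0.4] w 0.25
tool y,z in box [-0.008  1.    -0.005] [ 0.645  0.001 -0.764] joints [-0.99  0.22  0.32  1.8   0.56  1.47 -0.56]
case 1084 [[-158.10000610351562, 32.400001525878906], [-146.8000030517578, -44.70000076293945], [10.800000190734863, -21.600000381469727], [-0.5, 55.5]]
```

```bash
cat > c2.py <<'E'
from h import *
p=np.load("box.npy");c=read_camera("top");P=cloud(c);g=cv2.cvtColor(c["img"],cv2.COLOR_RGB2GRAY)
cs,s=np.cos(p[2]),np.sin(p[2]);d=P[...,:2]-p[:2];B=np.stack([d@[s,-cs],d@[cs,s],P[...,2]],-1)*1000
m=((abs(B[...,2]-82)<4)&(B[...,0]>-215)&(B[...,0]<-5)&(B[...,1]>-70)&(B[...,1]<45)&(g<110)).astype(np.uint8)
n,l,st,_=cv2.connectedComponentsWithStats(m);k=1+np.argmax(st[1:,4]);q=B[l==k]
r=cv2.minAreaRect(q[:,:2].astype(np.float32));print("case",len(q),np.round(cv2.boxPoints(r),1).tolist())
E
python3 c2.py; python3 wr.py | sed -n '/fingers/,$p' | tail -1
```

```text
case 1017 [[-150.3000030517578, 35.29999923706055], [-150.0, -32.099998474121094], [-56.29999923706055, -31.700000762939453], [-56.599998474121094, 35.79999923706055]]
5470 [[-9.2, -25.2, -59.6], [8.3, -12.0, -44.8], [12.9, 22.4, -21.5]]
```

View pics/t6.png

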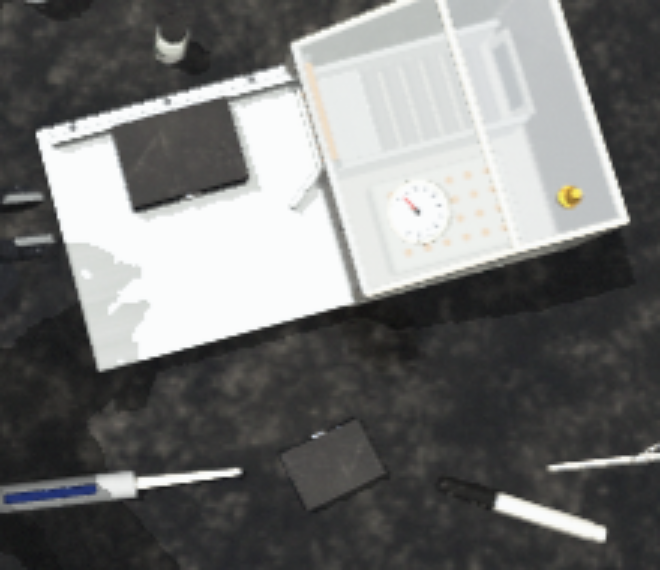

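```bash

python3 -m crank '[[[0.32,-0.022,0,0,0,0],[0.32,-0.022,-0.3,0,0,0],[0.32,-0.022,-0.6,0,0,0],[0.32,-0.022,-0.6,0,0,0]]]'; python3 st.py
python3 -m crank '[[[0,0,-0.25,0,0,0],[0,0,-0.45,0,0,0],[0,0,-0.45,0,0,0]]]'; python3 st.py
```

```text
time_s: 11.55
position: [0.5653, 0.0854, 0.1302]
tcp_rot: [0.579, 0.74, -0.212, 0.269]
ft_force: [0.7, -0.3, 0.8]
grip_width: 0.25
t 11.55 tcp [0.5653 0.0854 0.1302] box -185.1 -0.6 tip box [-198.7   -0.5  146.4] F box [0.4 0.6 0.8] w 0.25
tool y,z in box [ 0.004  1.    -0.003] [ 0.643 -0.004 -0.766] joints [-0.92  0.39  0.34  1.79  0.54  1.29 -0.58]
time_s: 11.92
position: [0.5665, 0.0869, 0.0649]
tcp_rot: [0.579, 0.74, -0.21, 0.27]
ft_force: [0.7, 0.5, 1.3]
grip_width: 0.255
t 11.925 tcp [0.5665 0.0869 0.0649] box -186.2 1.0 tip box [-199.9    1.    81.1] F box [-0.3  0.8  1.3] w 0.25
tool y,z in box [0.002 1.    0.001] [ 0.643 -0.001 -0.766] joints [-0.92  0.48  0.34  1.82  0.54  1.18 -0.64]
```

```bash

python3 -m crank '[[[0,0,-0.153,0,0,0],[0,0,-0.153,0,0,0]]]'
python3 -m crank '[[[0.02,-0.078,0,0,0,0],[0.039,-0.155,0,0,0,0],[0.059,-0.233,0,0,0,0],[0.078,-0.31,0,0,0,0],[0.098,-0.388,0,0,0,0]]]'; python3 st.py
python3 -m crank '[[[0.02,-0.078,0,0,0,0],[0.039,-0.155,0,0,0,0],[0.039,-0.155,0,0,0,0]]]'; python3 st.py;python3 sc.py pics/s7.png; python3 c2.py;python3 wr.py >/dev/null; python3 -c "
import cv2,numpy as np
cv2.imwrite('pics/v7.png',np.hstack([cv2.resize(cv2.imread('pics/s7.png'),(400,300)),cv2.resize(cv2.imread('pics/w.png'),(400,300))]))"
```

```text
time_s: 12.18
position: [0.5661, 0.0875, 0.041]
tcp_rot: [0.578, 0.741, -0.21, 0.27]
ft_force: [-0.2, -0.1, -0.3]
grip_width: 0.254
time_s: 12.8
position: [0.5812, 0.0291, 0.0411]
tcp_rot: [0.578, 0.741, -0.21, 0.27]
ft_force: [-1.2, 3.4, 1.3]
grip_width: 0.25
t 12.8 tcp [0.5812 0.0291 0.0411] box -126.7 1.1 tip box [-140.3    1.1   57.3] F box [-3.5 -0.3  1.3] w 0.25
tool y,z in box [0.001 1.    0.002] [ 0.642  0.    -0.766] joints [-0.85  0.5   0.37  1.88  0.58  1.08 -0.61]
time_s: 13.18
position: [0.5867, 0.0042, 0.0411]
tcp_rot: [0.579, 0.74, -0.211, 0.27]
ft_force: [-0.1, -0.8, -0.4]
grip_width: 0.251
t 13.175 tcp [0.5867 0.0042 0.0411] box -101.2 0.4 tip box [-114.8    0.4   57.3] F box [ 0.7 -0.3 -0.4] w 0.25
tool y,z in box [0.004 1.    0.001] [ 0.644 -0.002 -0.765] joints [-0.82  0.49  0.38  1.89  0.59  1.05 -0.59]
817 [[-143.8, -35.2, 78.2], [-69.7, -2.7, 81.4], [-28.8, 34.1, 85.0]]
case 1023 [[-104.30000305175781, 35.400001525878906], [-104.19999694824219, -31.899999618530273], [-8.699999809265137, -31.700000762939453], [-8.899999618530273, 35.70000076293945]]
```

View pics/v7.png

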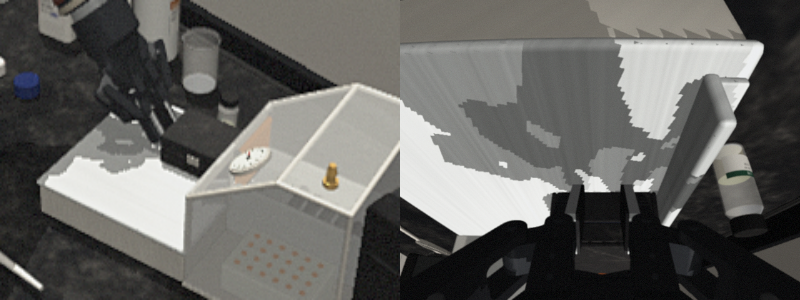

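```bash

python3 -m crank '[[[0.02,-0.08,0,0,0,0],[0.044,-0.175,0,0,0,0],[0.068,-0.27,0,0,0,0],[0.093,-0.37,0,0,0,0],[0.117,-0.465,0,0,0,0]]]'; python3 st.py|head -1
python3 -m crank '[[[0.017,-0.065,0,0,0,0],[0.033,-0.13,0,0,0,0],[0.049,-0.195,0,0,0,0],[0.049,-0.195,0,0,0,0]]]'; python3 st.py; python3 sc.py pics/s8.png; python3 wr.py >/dev/null; python3 -c "
import cv2,numpy as np
cv2.imwrite('pics/v8.png',np.hstack([cv2.resize(cv2.imread('pics/s8.png'),(400,300)),cv2.resize(cv2.imread('pics/w.png'),(400,300))]))"
```

```text
time_s: 13.95
position: [0.6045, -0.0649, 0.041]
tcp_rot: [0.579, 0.74, -0.21, 0.27]
ft_force: [0.3, 0.7, -1.0]
grip_width: 0.251
t 13.95 tcp [ 0.6045 -0.0649  0.041 ] box -29.8 0.8 tip box [-43.4   0.8  57.3] F box [-0.6  0.5 -1. ] w 0.25
time_s: 14.45
position: [0.6116, -0.094, 0.0411]
tcp_rot: [0.579, 0.74, -0.21, 0.27]
ft_force: [-0.7, 0.2, -0.0]
grip_width: 0.252
t 14.45 tcp [ 0.6116 -0.094   0.0411] box 0.2 0.5 tip box [-13.4   0.5  57.3] F box [-0.4 -0.6 -0. ] w 0.25
tool y,z in box [0.003 1.    0.001] [ 0.643 -0.001 -0.766] joints [-0.69  0.48  0.44  1.92  0.64  0.93 -0.48]
58 [[-52.9, -40.7, 78.5], [-36.7, 7.3, 83.6], [-26.9, 22.5, 85.9]]
```

View pics/v8.png

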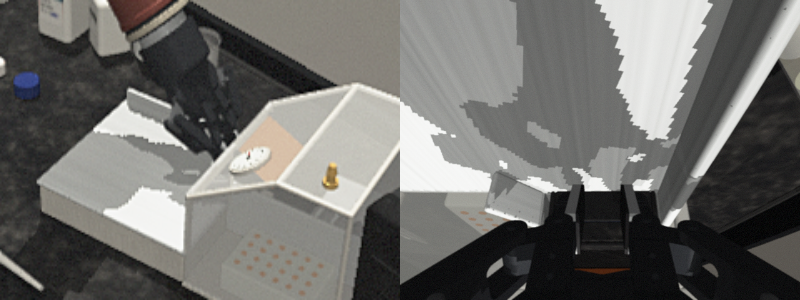

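```bash

python3 -m crank '[[[0.012,-0.049,0,0,0,0],[0.025,-0.098,0,0,0,0],[0.025,-0.098,0,0,0,0]]]'; python3 st.py|head -1
python3 -m crank '[[[0.006,-0.023,0,0,0,0],[0.011,-0.045,0,0,0,0],[0.011,-0.045,0,0,0,0],[0.011,-0.045,0,0,0,0]]]'; python3 st.py|head -1
cat > in.py <<'E'
from h import *
import sys
c=read_camera("top");a=c["img"][180:300,340:500,::-1]
c=read_camera("scene");b=c["img"][160:280,320:480,::-1]
cv2.imwrite(sys.argv[1],np.hstack([cv2.resize(a,(400,300)),cv2.resize(b,(400,300))]))
E
python3 in.py pics/i9.png
```

```text
time_s: 14.92
position: [0.6154, -0.1087, 0.0412]
tcp_rot: [0.579, 0.74, -0.21, 0.27]
ft_force: [-0.5, 0.5, -0.3]
grip_width: 0.254
t 14.925 tcp [ 0.6154 -0.1087  0.0412] box 15.3 0.7 tip box [ 1.7  0.7 57.4] F box [-0.7 -0.4 -0.3] w 0.25
time_s: 15.42
position: [0.6171, -0.1142, 0.0409]
tcp_rot: [0.578, 0.741, -0.21, 0.27]
ft_force: [-0.0, 0.0, 0.0]
grip_width: 0.25
t 15.425 tcp [ 0.6171 -0.1142  0.0409] box 21.1 0.9 tip box [ 7.5  0.9 57.2] F box [-0. -0.  0.] w 0.25
```

View pics/i9.png

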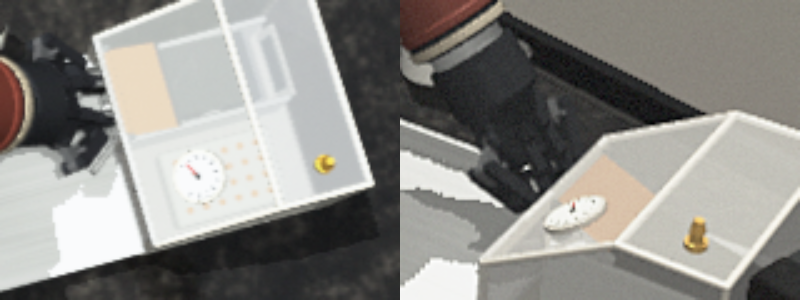

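```bash

python3 -m crank '[[[0.003,-0.013,0,0,0,0],[0.005,-0.02,0,0,0,0],[0.005,-0.02,0,0,0,0],[0.005,-0.02,0,0,0,0],[0.005,-0.02,0,0,0,0]]]'; python3 st.py|head -1
python3 -m crank '[[[0,0,0,0,0,0],[0,0,0,0,0,0],[0,0,0,0,0,0],[0,0,0,0,0,0],[0,0,0,0,0,0]]]' >/dev/null
python3 - <<'E'
from h import *
p=np.load("box.npy");cs,s=np.cos(p[2]),np.sin(p[2])
def W(X): X=np.array(X,float)/1000; return np.c_[p[0]+X[:,0]*s+X[:,1]*cs,p[1]-X[:,0]*cs+X[:,1]*s,X[:,2]]
c=read_camera("top");np.save("top_in.npy",c["img"]);o=np.load("top.npz")["img"]
a=np.deg2rad(12);lines=[]
out=[]
for im in(o,c["img"]):
    im=im[...,::-1].copy();im=cv2.resize(im[185:285,350:470],None,fx=3.3,fy=3.3)
    # predicted case top outline at stop
    cx=127;zc=46-(cx-58)*np.tan(a)+18
    q=[[cx+dx*np.cos(a)+18*np.sin(a),3+dy,zc-dx*np.sin(a)+18*np.cos(a)] for dx,dy in((-48,-34),(48,-34),(48,34),(-48,34),(-48,-34))]
    uv=((proj(c,W(q))-[350,185]+.5)*3.3).astype(np.int32);cv2.polylines(im,[uv],False,(0,255,255),1);out.append(im)
cv2.imwrite("pics/in10.png",np.hstack(out))
E
```

```text
time_s: 16.15
position: [0.6179, -0.1172, 0.041]
tcp_rot: [0.578, 0.741, -0.21, 0.27]
ft_force: [0.3, 0.5, 0.2]
grip_width: 0.252
t 16.15 tcp [ 0.6179 -0.1172  0.041 ] box 24.2 1.0 tip box [10.6  1.  57.2] F box [-0.4  0.4  0.2] w 0.25
```

View pics/in10.png

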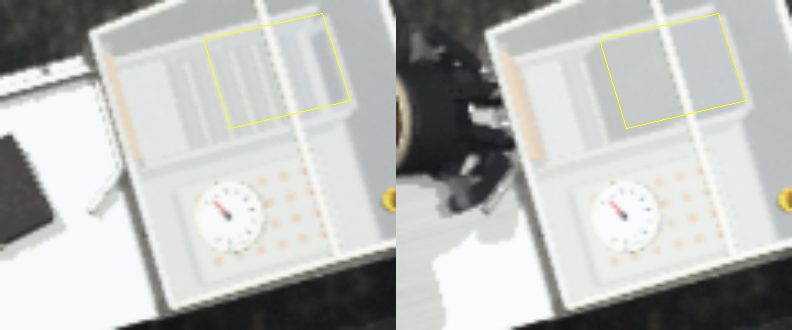

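```bash

python3 -m crank '[[[-0.025,0.1,0,0,0,0],[-0.05,0.2,0,0,0,0],[-0.085,0.34,0,0,0,0],[-0.122,0.485,0,0,0,0],[-0.17,0.68,0,0,0,0]]]'; python3 st.py|head -1
python3 -m crank '[[[0,0.1,0.3,0,0,0],[-0.1,0.3,0.8,0,0,0],[-0.3,0.6,1,0,0,0],[-0.3,0.8,1,0,0,0],[-0.3,0.8,1,0,0,0]]]'; python3 st.py|head -1
python3 -m crank '[[[0,0,0,0,0,0],[0,0,0,0,0,0],[0,0,0,0,0,0],[0,0,0,0,0,0],[0,0,0,0,0,0]]]' >/dev/null
python3 - <<'E'
from h import *
t=read_camera("top")["img"][185:285,350:470,::-1];s=read_camera("scene")["img"][150:350,200:520,::-1]
cv2.imwrite("pics/f11.png",np.hstack([cv2.resize(t,(360,300)),cv2.resize(s,(440,300))]))
E
```

```text
time_s: 17.45
position: [0.5918, -0.0135, 0.041]
tcp_rot: [0.578, 0.741, -0.21, 0.27]
ft_force: [0.0, -0.0, 0.4]
grip_width: 0.253
t 17.45 tcp [ 0.5918 -0.0135  0.041 ] box -82.7 1.0 tip box [-96.3   1.   57.2] F box [0.  0.  0.4] w 0.25
time_s: 18.08
position: [0.5467, 0.111, 0.1914]
tcp_rot: [0.576, 0.743, -0.208, 0.27]
ft_force: [-0.3, -0.7, -0.2]
grip_width: 0.247
t 18.075 tcp [0.5467 0.111  0.1914] box -214.4 -12.3 tip box [-228.   -12.4  207.7] F box [ 0.6 -0.4 -0.2] w 0.25
```

View pics/f11.png

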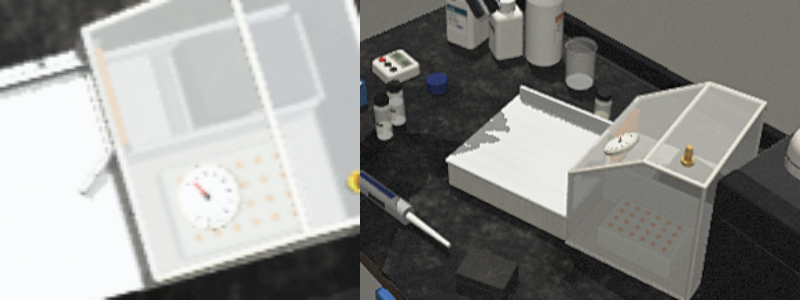

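```bash
python3 - <<'E'
from h import *
for n in("top","scene"):
    c=read_camera(n);o=np.load(n+".npz")["img"].astype(int);i=c["img"].astype(int)
    f=lambda a:(a[...,0]-a[...,2]>25)&(a[...,0]>150)
    sl=(slice(185,285),slice(370,470)) if n=="top" else (slice(160,280),slice(320,480))
    for a in(o,i):
        m=f(a[sl]);v,u=np.nonzero(m);print(n,m.sum(),u.mean().round(1),v.mean().round(1))
print(job_done())
E
```

```text
top 163 49.8 50.8
top 137 50.1 50.6
scene 265 81.7 80.7
scene 267 80.9 80.5
the job is handed in; nothing more can be done
None
```

The black cuvette case is in the dry box at the end stop, and the orange flap is shut behind it. I handed the job in after about 18 s of robot time.

- **Sideways push:** Two half-open fingertips pushed the case across the deck until it met the fence at about 5 N. The top camera then showed it lying flat along the fence, within about 0.3°.
- **Push through the flap:** With the fingers leaning 40°, I pushed it along the fence and through the flap until the tips were roughly 17–20 mm past the panel's face. It tipped onto the rollers and ran down.
- **Withdrawal:** I drew the fingers straight back out, then raised the arm clear.

**Last checks**
- **Case position:** The top view showed the case within a few millimetres of the outline I predicted for it at the end stop.
- **Flap:** The orange area looked nearly the same as at the start. The scene camera counted 267 pixels against 265; the top camera counted 137 against 163, with its centre within half a pixel.
- **Forces:** Readings at the ends of moves never passed about 7 N.
- **Other things:** I saw nothing else disturbed in the pictures, but did not measure it.

**A disagreement with the description:** the fingertips sit about 29 mm farther back along the tool than stated. Because of that, my first sideways pass went just over the case without touching it. I measured the offset with the wrist and scene cameras, corrected the height and repeated the push. I also viewed 11 pictures, one over the budget.

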